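# Sweep the print weights into the tray

## Task

Clear the white shooting board for the next picture: sweep the three brass weights across the board and over its edge into the open brown tray beside it, pushing them with the fingers and never picking one up. Leave the standing print, the magnifier, the jar and everything else on the board and the table where they are.

Things in the scene. Friction and masses are not known exactly. Their poses are not given: they have to be found in the camera images.
- board: White-topped shooting board, a fixed block 220 mm (its x) by 260 mm (its y) and 40 mm high, flat top without a rim. Origin at the centre of its underside, on the table; z up. It may stand turned by up to about 12 degrees.
- tray: Open dark brown tray, fixed to the table along one of the board's two 220 mm edges, at the board's +y or -y side (it varies), 3 mm from it and with the same axes as the board. Outside 230 mm (x) by 120 mm (y), walls 4 mm thick and 34 mm high (6 mm lower than the board's top), floor 4 mm thick. Origin at the centre of its underside.
- print_box: Closed flat storage box with a blue lid and a white label, fixed along the board's other 220 mm edge, 230 by 120 mm and 34 mm high. Nothing belongs on it. Origin at the centre of its underside, same axes as the board.
- weight1: Loose brass print weight, a flat disc 32 mm across and 12 mm thick with a 10 mm black rubber dot on top, 50 to 110 g, all three alike. Origin at the disc's centre, 6 mm above what it lies on. Lies on the strip of the board nearer the robot (63 to 87 mm on the board's -x side).
- weight2: Loose brass print weight, a flat disc 32 mm across and 12 mm thick with a 10 mm black rubber dot on top, 50 to 110 g, all three alike. Origin at the disc's centre, 6 mm above what it lies on. Lies on the strip of the board farther from the robot (63 to 87 mm on the board's +x side).
- weight3: Loose brass print weight, a flat disc 32 mm across and 12 mm thick with a 10 mm black rubber dot on top, 50 to 110 g, all three alike. Origin at the disc's centre, 6 mm above what it lies on. Lies on the same farther strip as weight2.
- print: Leave alone: small photograph on folded card, standing like a tent on the board's middle line, foot 34 mm (x) by 50 mm (y), 68 mm high, light. Loose. Origin at the centre of its underside.
- loupe: Leave alone: black magnifier, 36 mm across, 46 mm high, standing on the board's middle line. Loose. Origin at the centre of its underside.
- jar: Leave alone: small amber glass jar with white cap, 36 mm across, 50 mm high, standing on the board's middle line. Loose. Origin at the centre of its underside.
- cup: Leave alone: white plastic cup 72 mm across and 85 mm high with a pencil and a spoon in it (125 mm high in all), standing on the table beyond the board. Loose. Origin at the centre of its underside.
- tape: Leave alone: roll of brown tape lying flat on the table beyond the board, 96 mm across, 24 mm high. Loose. Origin at the centre of its underside.
- scissors: Leave alone: scissors with black handles lying on the table to the robot's right, 175 mm long, 10 mm high. Loose. Origin near the pivot, on the table.

How it is judged:
At the end, for the whole second after the job is handed in: All three weights lie at rest inside the tray, their centres within its walls and below its 34 mm rim; the print, magnifier, jar, cup, tape and scissors are within 15 mm of where they stood and not tipped by more than 0.3 rad (x of weight1 in the frame of tray between -0.111 and 0.111 m and y of weight1 in the frame of tray between -0.056 and 0.056 m and height (world z) of each of weight1, weight2, weight3 below 0.034 m and linear speed of each of weight1, weight2, weight3 below 0.02 m/s and x of weight2 in the frame of tray between -0.111 and 0.111 m and y of weight2 in the frame of tray between -0.056 and 0.056 m and x of weight3 in the frame of tray between -0.111 and 0.111 m and y of weight3 in the frame of tray between -0.056 and 0.056 m and distance of each of print, loupe, jar, cup, tape, scissors from where it was at the start of the episode below 0.015 m and angle between each of print, loupe, jar, cup, tape, scissors's own z axis and vertical below 0.3 rad); the robot touches nothing.
It fails at once if a weight is lifted more than 16 mm off the board (its centre rises above 62 mm) (height (world z) of any of weight1, weight2, weight3 above 0.062 m).
It fails at once if a bystander (print, magnifier, jar, cup, tape or scissors) is shifted by more than 15 mm or tipped by more than 0.3 rad (not (distance of each of print, loupe, jar, cup, tape, scissors from where it was at the start of the episode below 0.015 m and angle between each of print, loupe, jar, cup, tape, scissors's own z axis and vertical below 0.3 rad)).
It also fails if it takes over 59 s, if anything falls off the work surface, if the arm or the gripper's body presses on something with over 40 N, if the wrist force passes 120 N, or if a joint passes its speed limit or range.

## Robot

A 7-joint arm with a two-finger parallel gripper is mounted at the origin on the work surface. World frame = base frame: x ahead of the robot, y to its left, z up, the work surface at z = 0. Lengths are in m, angles in rad, forces in N, time in s.
With the tool pointing down it reaches from about 0.35 to 0.9 m from the base axis. Payload 8.1 kg.
Tool frame: the origin (TCP) lies at the very end of the fingers, on their centre line; the grasp point (between the pads) lies 19 mm behind it (r.tcp_to_grasp is the distance from the TCP to the grasp point, in m); z points along the fingers, y is the line along which they close (so a half turn about z gives the same grasp; the last joint's range is limited). The gripper opens to 85 mm and grips with 20 to 120 N. Pads are 22 mm wide; open, the fingers measure 114 mm over their backs; the gripper's body (76 mm by 85 mm) begins 54 mm behind the grasp point. The pads swing forward as they close: fully open they stand 13 mm farther back than shut.
Start: joints at [1.091, 0.434, 0.025, 1.573, -0.012, 1.134, -0.075], TCP at [0.23, -0.581, 0.231] pointing down, gripper open.
Joint ranges: [-2.62, 2.62], [-0.44, 2.09], [-1.27, 1.32], [0.08, 2.57], [-1.32, 4.46], [0.12, 2], [-2.74, 2.74]. Speed limits (rad/s): [2.22, 2.22, 3.01, 3.01, 3.14, 3.14, 3.14].

## Interface

Orientations are given as a 3x3 rotation matrix whose columns are the frame's x, y, z axes.
In Python, from workcell import telemetry, capture, camera_model, r, spotter gives the robot as it stands.
- The arm moves only by the tool jog_arm, never from a script. Its argument "series" is a list of rows, each an object of numbers: "x", "y", "z": the shift along the world's x, y, z in cm; "wx", "wy", "wz": the turn, a rotation vector about the world's x, y, z in rad; "jaw": the gripper's target within -1 to 1 (fully open at 1, half-way at 0, shut at -1). A call has 1 to 8 rows; each row shifts and turns the commanded pose from where the row before left it; what a row does not reach is not made up. A row lasts 1/8 s, in which the tool goes at most 62.5 mm and 10.7 degrees, less where a joint would pass 70% of its speed; a pose out of reach is approached as far as the arm can. A call with a gripper value outside its range is refused whole. The fingers move at their own pace and stop on an object; "newtons" is the grip in N (left out, the last holds). Time passes only in rows, so rows that do not move let the fingers close. It gives the time, the measured TCP pose, the force, the opening and the grip force at its end, in the units of the state.
- telemetry.observe(): the state, without advancing time (a new reading comes with each control period).
- capture(name): name is "scene" or "top"; returns the picture (384x512x3 uint8, red, green, blue); there is no depth.
- camera_model(name): a dict with "vfov" (degrees; the focal length in pixels is half the picture's height over the tangent of half this angle, whatever the lens; pixels are square), "cx", "cy" (the principal point, pixels), "k1" (the pictures are not rectified: a ray, as slopes to the right and down, at radius r is drawn at 1 + k1 r^2 times it, then the intrinsics apply), "extrinsics" (4x4, takes a point from world to camera coordinates). Camera axes: x right, y down, z forward; pixel columns grow to the right and rows downward; lengths in m; the calibration is good to about 2 mm. A picture is of the moment at which its call begins. camera_model takes no time and is no camera call.
- r.job_done(): hands the job in; it is judged then, once.
Trained networks look in the newest picture that a camera, given by its name, has taken for a name from the list of things; names that differ only in an ending like _2 or _b are one class to them, and where a whole thing is asked for, a point or a joint stands for the part that bears it (a point fixed in the world has none). Each returns a list of dicts, best first, with "score" (0 to 1); they miss things now and then, are a little off and sometimes report something else, mostly with a low value. They report only what shows in the picture. A call takes as long as a camera call.
- spotter.outline_of(camera, thing): "pixels" (384x512 bool, what is visible of it) and "pixel" ([column, row] in pixels, amid what is visible of it).
The state is a dict: "t": time; "q": joint angles; "joint_velocities": joint speeds; "tau": joint torques, N m; "tcp_pos": TCP position; "tool_rot": TCP orientation; "contact_force": force on the tool from outside, world axes, zero at the start; "moment": the same for the moment, N m; "gripper_width": finger opening in m; "grasp_force": force on a finger pad.
Only numpy, scipy, OpenCV 4.12 (cv2) and the standard library are available. Lean on these libraries where they do the work, as an engineer would, in place of code of your own. Each camera call takes 0.05 s, during which the arm holds its last target. There are 200 camera calls.

## Working session

There is one attempt and no reset: what is moved stays moved. The work goes in short steps, Python scripts to look and compute and a tool call to move; the robot and the scene stay as the last step left them, time stands still between calls to the robot, and variables do not carry over. Pictures are saved under pics/ and viewed, at most 10 in all, crops included, and the job is handed in when it is done.

Besides the shell and the picture viewer there is one more tool, called after "Call:" in YAML: its name, and indented under it one key for each argument. jog_arm: Moves the arm, as the interface text tells. Its arguments: {"type":"object","properties":{"series":{"type":"array"},"newtons":{"type":"number"}},"required":["series"]}

```bash
mkdir -p pics; cat > h.py <<'E'
import numpy as np,cv2
from workcell import telemetry, capture, camera_model, r, spotter
def K(n):
    m=camera_model(n);f=192/np.tan(np.radians(m["vfov"])/2);return m,f,np.array(m["extrinsics"])
def ray(n,px):
    m,f,E=K(n);d=(np.array(px,float)-[m["cx"],m["cy"]])/f;u=d.copy()
    for _ in range(30):u=d/(1+m["k1"]*(u@u))
    R=E[:3,:3];return -R.T@E[:3,3],R.T@np.array([u[0],u[1],1])
def at(n,px,z):
    c,d=ray(n,px);return c+d*(z-c[2])/d[2]
def proj(n,P):
    m,f,E=K(n);p=E[:3,:3]@np.array(P)+E[:3,3];u=p[:2]/p[2];u=u*(1+m["k1"]*(u@u));return u*f+[m["cx"],m["cy"]]
E
python3 - <<'E'
from h import *
for n in("top","scene"):
    im=capture(n);cv2.imwrite(f"pics/{n}0.png",im[:,:,::-1])
hs=dict(board=.04,tray=.034,print_box=.034,weight1=.052,print=.04,loupe=.086,jar=.09,cup=.085,tape=.024,scissors=.005)
for t,z in hs.items():
    for d in spotter.outline_of("top",t)[:4]:
        m=d["pixels"].astype(np.uint8);c,_=cv2.findContours(m,0,1);c=max(c,key=cv2.contourArea)
        rc=cv2.minAreaRect(c)
        print(t,round(d["score"],2),np.round(d["pixel"]),m.sum(),np.round(at("top",rc[0],z),4),[list(np.round(at("top",p,z)[:2],3)) for p in cv2.boxPoints(rc)])
print(telemetry.observe()["t"],telemetry.observe()["tool_rot"])
E
```

```text
board 0.81 [226. 224.] 5074 [ 0.527 -0.03   0.04 ] [[np.float64(0.624), np.float64(0.118)], [np.float64(0.654), np.float64(-0.15)], [np.float64(0.433), np.float64(-0.173)], [np.float64(0.403), np.float64(0.087)]]
board 0.66 [163. 225.] 2718 [0.5025 0.161  0.04  ] [[np.float64(0.614), np.float64(0.236)], [np.float64(0.624), np.float64(0.116)], [np.float64(0.395), np.float64(0.089)], [np.float64(0.384), np.float64(0.206)]]
tray 0.86 [288. 212.] 2908 [ 0.5513 -0.22    0.034 ] [[np.float64(0.66), np.float64(-0.144)], [np.float64(0.677), np.float64(-0.267)], [np.float64(0.445), np.float64(-0.294)], [np.float64(0.429), np.float64(-0.174)]]
print_box 0.94 [162. 224.] 2874 [0.5041 0.1619 0.034 ] [[np.float64(0.616), np.float64(0.241)], [np.float64(0.627), np.float64(0.113)], [np.float64(0.396), np.float64(0.086)], [np.float64(0.384), np.float64(0.21)]]
weight1 0.62 [198. 197.] 91 [0.5818 0.0587 0.052 ] [[np.float64(0.581), np.float64(0.08)], [np.float64(0.604), np.float64(0.06)], [np.float64(0.583), np.float64(0.037)], [np.float64(0.56), np.float64(0.057)]]
print 0.47 [220. 220.] 214 [ 0.533
[... 1340 characters left out ...]
4(0.844), np.float64(-0.092)], [np.float64(0.792), np.float64(-0.146)], [np.float64(0.738), np.float64(-0.099)]]
tape 0.96 [194. 130.] 398 [0.782  0.0787 0.024 ] [[np.float64(0.829), np.float64(0.13)], [np.float64(0.833), np.float64(0.035)], [np.float64(0.736), np.float64(0.028)], [np.float64(0.731), np.float64(0.122)]]
scissors 0.97 [361. 277.] 406 [ 0.3613 -0.4431  0.005 ] [[np.float64(0.328), np.float64(-0.353)], [np.float64(0.403), np.float64(-0.358)], [np.float64(0.394), np.float64(-0.535)], [np.float64(0.319), np.float64(-0.529)]]
0.6 [[ 9.29885807e-01  3.67848319e-01  2.56767501e-05]
 [ 3.67848320e-01 -9.29885805e-01 -6.41266157e-05]
 [ 2.87577691e-07  6.90755791e-05 -9.99999998e-01]]
```

View pics/top0.png

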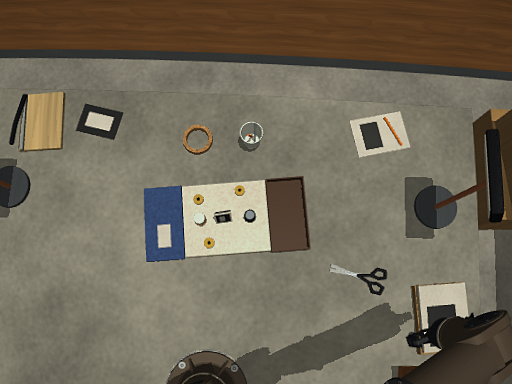

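View pics/scene0.png

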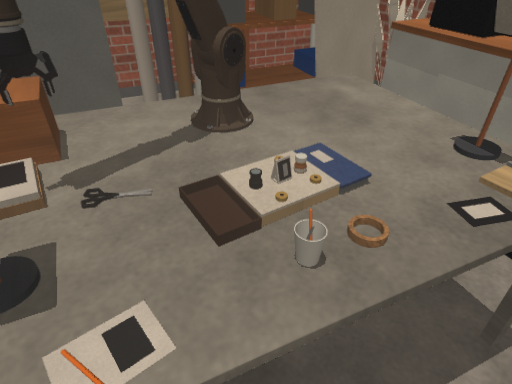

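Top view: weights at about (198,199), (239,190) and (209,243). The tray is on the right (-y), and the board is turned about +7°. The scene view agrees. Next I'll measure the weights precisely.

```bash
cat >> h.py <<'E'
def weights(im):
    hsv=cv2.cvtColor(im,cv2.COLOR_RGB2HSV);m=cv2.inRange(hsv,(12,110,60),(32,255,255))
    m[:170]=0;m[265:]=0;m[:,:140]=0;m[:,320:]=0
    m=cv2.morphologyEx(m,cv2.MORPH_CLOSE,np.ones((5,5),np.uint8))
    n,l,s,c=cv2.connectedComponentsWithStats(m);return [(c[i],s[i][4],s[i][:4]) for i in range(1,n) if s[i][4]>15]
E
python3 - <<'E'
from h import *
im=cv2.imread("pics/top0.png")[:,:,::-1].copy()
T=np.array([.5513,-.22]);B=np.array([.5041,.1619]);y=(B-T)/np.linalg.norm(B-T);x=np.array([y[1],-y[0]]);C=(T+B)/2
print("C",C,"x",x,"y",y,np.linalg.norm(B-T))
f=lambda p:np.round(np.array([(p-C)@x,(p-C)@y])*1e3)
for c,a,b in weights(im):
    p=at("top",c,.046)[:2];print(np.round(c,1),a,b,np.round(p,4),"board mm",f(p))
for t,z in(("loupe",.063),("jar",.065),("print",.07)):
    p=at("top",spotter.outline_of("top",t)[0]["pixel"],z)[:2];print(t,np.round(p,3),f(p))
# corner check projected
for q in((-110,-130),(110,-130),(110,130),(-110,130)):
    print(np.round(proj("top",[*(C+x*q[0]/1e3+y*q[1]/1e3),.04]),1))
E
```

```text
C [ 0.5277  -0.02905] x [0.99244884 0.1226593 ] y [-0.1226593   0.99244884] 0.3848057302068149
[283.  184.5] 268 [266 177  36  17] [ 0.6414 -0.2013] board mm [  92. -185.]
[239.4 189.9] 78 [235 185  10  10] [ 0.6179 -0.0667] board mm [ 85. -48.]
[197.8 198.6] 79 [193 194  10  10] [0.5843 0.0601] board mm [67. 82.]
[201.6 221.9] 18 [195 217  11   8] [0.5121 0.0433] board mm [-7. 74.]
[208.7 242.3] 83 [204 238  10  10] [0.4508 0.0176] board mm [-71.  56.]
loupe [ 0.523 -0.107] [-14. -76.]
jar [0.52 0.05] [ 2. 80.]
print [ 0.516 -0.015] [-10.  15.]
[270.6 250.9]
[264.9 180.5]
[182.  186.6]
[185.3 257.2]
```

Call:
jog_arm:
  series:
    - {"x":2.4,"y":3.4,"wz":0.082,"jaw":-0.58}
    - {"x":2.4,"y":3.4,"wz":0.082}
    - {"x":2.4,"y":3.4,"wz":0.082}
    - {"x":2.4,"y":3.4,"wz":0.082}
    - {"x":2.4,"y":3.4,"wz":0.082}
    - {"x":2.4,"y":3.4,"wz":0.082}
    - {"x":2.4,"y":3.4,"wz":0.082}
    - {"x":2.4,"y":3.4,"wz":0.082}
  newtons: 40

```text
invalid input
```

Call:
jog_arm:
  series:
    - {"x":2.4,"y":3.4,"wz":0.082}
    - {"x":2.4,"y":3.4,"wz":0.082}
    - {"x":2.4,"y":3.4,"wz":0.082}
    - {"x":2.4,"y":3.4,"wz":0.082}
    - {"x":2.4,"y":3.4,"wz":0.082}
    - {"x":2.4,"y":3.4,"wz":0.082}
    - {"x":2.4,"y":3.4,"wz":0.082}
    - {"x":2.4,"y":3.4,"wz":0.082}

```text
invalid input
```

```bash
python3 -c "
from h import *
s=telemetry.observe();print(s['t'],s['tcp_pos'],s['tool_rot'],s['gripper_width'],s['contact_force'])"
```

```text
0.75 [ 0.22995903 -0.58117492  0.23133481] [[ 9.29867610e-01  3.67894315e-01  2.85376502e-05]
 [ 3.67894317e-01 -9.29867608e-01 -5.81037642e-05]
 [ 5.16019195e-06  6.45276476e-05 -9.99999998e-01]] 0.08547031791177861 [0.13995212 0.02642265 0.26435005]
```

Call:
jog_arm:
  series:
    - {"x":2.4,"y":3.4,"z":0,"wx":0,"wy":0,"wz":0.082,"jaw":-0.58}
    - {"x":2.4,"y":3.4,"z":0,"wx":0,"wy":0,"wz":0.082,"jaw":-0.58}
    - {"x":2.4,"y":3.4,"z":0,"wx":0,"wy":0,"wz":0.082,"jaw":-0.58}
    - {"x":2.4,"y":3.4,"z":0,"wx":0,"wy":0,"wz":0.082,"jaw":-0.58}
    - {"x":2.4,"y":3.4,"z":0,"wx":0,"wy":0,"wz":0.082,"jaw":-0.58}
    - {"x":2.4,"y":3.4,"z":0,"wx":0,"wy":0,"wz":0.082,"jaw":-0.58}
    - {"x":2.4,"y":3.4,"z":0,"wx":0,"wy":0,"wz":0.082,"jaw":-0.58}
    - {"x":2.4,"y":3.4,"z":0,"wx":0,"wy":0,"wz":0.082,"jaw":-0.58}
  newtons: 40

```text
t: 1.75
tcp_pos: [0.4227, -0.3081, 0.2315]
tool_rot: [[0.51, 0.86, 0.0], [0.86, -0.51, -0.0], [-0.0, 0.001, -1.0]]
contact_force: [-0.4, 0.4, -0.3]
gripper_width: 0.0176
grasp_force: 0.0
```

Call:
jog_arm:
  series:
    - {"x":2.4,"y":3.5,"z":0,"wx":0,"wy":0,"wz":0.0825,"jaw":-0.58}
    - {"x":2.4,"y":3.5,"z":0,"wx":0,"wy":0,"wz":0.0825,"jaw":-0.58}
    - {"x":2.4,"y":3.5,"z":0,"wx":0,"wy":0,"wz":0.0825,"jaw":-0.58}
    - {"x":2.4,"y":3.5,"z":0,"wx":0,"wy":0,"wz":0.0825,"jaw":-0.58}
    - {"x":2.4,"y":3.5,"z":0,"wx":0,"wy":0,"wz":0.0825,"jaw":-0.58}
    - {"x":2.4,"y":3.5,"z":0,"wx":0,"wy":0,"wz":0.0825,"jaw":-0.58}
    - {"x":2.4,"y":3.5,"z":0,"wx":0,"wy":0,"wz":0.0825,"jaw":-0.58}
    - {"x":2.3,"y":3.5,"z":0,"wx":0,"wy":0,"wz":0.0825,"jaw":-0.58}

```text
t: 2.75
tcp_pos: [0.6137, -0.0282, 0.2314]
tool_rot: [[-0.124, 0.992, 0.0], [0.992, 0.124, -0.0], [-0.0, 0.0, -1.0]]
contact_force: [1.2, -0.1, -0.1]
gripper_width: 0.018
grasp_force: 0.0
```

Call:
jog_arm:
  series:
    - {"x":0,"y":0,"z":-4,"wx":0,"wy":0,"wz":0,"jaw":-0.58}
    - {"x":0,"y":0,"z":-4,"wx":0,"wy":0,"wz":0,"jaw":-0.58}
    - {"x":0,"y":0,"z":0,"wx":0,"wy":0,"wz":0,"jaw":-0.58}

```text
t: 3.12
tcp_pos: [0.6108, -0.0296, 0.1486]
tool_rot: [[-0.122, 0.993, -0.006], [0.993, 0.122, -0.0], [0.0, -0.006, -1.0]]
contact_force: [-0.3, 0.2, 0.5]
gripper_width: 0.0181
grasp_force: 0.0
```

```bash
python3 - <<'E'
from h import *
s=telemetry.observe();print(s['tcp_pos'],s['tool_rot'],s['contact_force'])
a=capture("top");b=capture("scene")
a=cv2.resize(a[165:275,135:330],None,fx=4,fy=4);b=cv2.resize(b[120:260,170:380],None,fx=3.5,fy=3.5)
cv2.imwrite("pics/top1.png",a[:,:,::-1]);cv2.imwrite("pics/sc1.png",b[:,:,::-1])
E
```

```text
[ 0.6108246  -0.02956593  0.14863011] [[-1.21713238e-01  9.92547894e-01 -5.87924523e-03]
 [ 9.92565189e-01  1.21713969e-01 -2.34688247e-04]
 [ 4.82646943e-04 -5.86409882e-03 -9.99982690e-01]] [-0.30152919  0.21444623  0.51079493]
```

View pics/sc1.png

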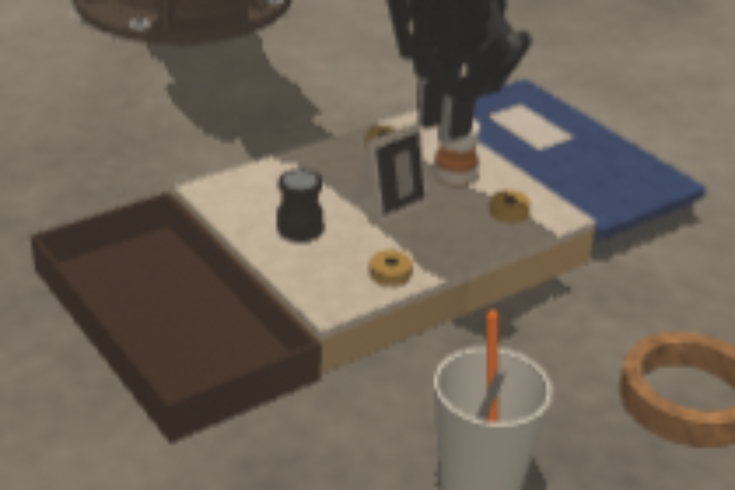

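The scene crop shows the fingers hovering over the far strip behind weight A at (390,265). Nothing is touched, so I'll descend.

Call:
jog_arm:
  series:
    - {"x":0,"y":0,"z":-4,"wx":0,"wy":0,"wz":0,"jaw":-0.58}
    - {"x":0,"y":0,"z":-4,"wx":0,"wy":0,"wz":0,"jaw":-0.58}
    - {"x":0,"y":0,"z":-2,"wx":0,"wy":0,"wz":0,"jaw":-0.58}
    - {"x":0,"y":0,"z":-0.6,"wx":0,"wy":0,"wz":0,"jaw":-0.58}
    - {"x":0,"y":0,"z":0,"wx":0,"wy":0,"wz":0,"jaw":-0.58}
    - {"x":0,"y":0,"z":0,"wx":0,"wy":0,"wz":0,"jaw":-0.58}

```text
t: 3.98
tcp_pos: [0.614, -0.0291, 0.0468]
tool_rot: [[-0.122, 0.993, 0.002], [0.993, 0.122, 0.0], [-0.0, 0.002, -1.0]]
contact_force: [-0.3, 0.2, -0.2]
gripper_width: 0.0178
grasp_force: 0.0
```

Call:
jog_arm:
  series:
    - {"x":0,"y":0,"z":-0.2,"wx":0,"wy":0,"wz":0,"jaw":-0.58}
    - {"x":0.1,"y":-0.8,"z":0,"wx":0,"wy":0,"wz":0,"jaw":-0.58}
    - {"x":0.1,"y":-0.8,"z":0,"wx":0,"wy":0,"wz":0,"jaw":-0.58}
    - {"x":0.1,"y":-0.8,"z":0,"wx":0,"wy":0,"wz":0,"jaw":-0.58}
    - {"x":0.1,"y":-0.8,"z":0,"wx":0,"wy":0,"wz":0,"jaw":-0.58}
    - {"x":0.1,"y":-0.8,"z":0,"wx":0,"wy":0,"wz":0,"jaw":-0.58}
    - {"x":0.1,"y":-0.8,"z":0,"wx":0,"wy":0,"wz":0,"jaw":-0.58}
    - {"x":0.1,"y":-0.8,"z":0,"wx":0,"wy":0,"wz":0,"jaw":-0.58}

```text
t: 4.97
tcp_pos: [0.62, -0.0857, 0.0433]
tool_rot: [[-0.122, 0.993, 0.0], [0.993, 0.122, 0.0], [0.0, 0.0, -1.0]]
contact_force: [-0.4, 0.1, 0.3]
gripper_width: 0.0174
grasp_force: 0.3
```

```bash
python3 - <<'E'
from h import *
s=telemetry.observe();print(s['tcp_pos'],s['contact_force'])
b=capture("scene");b=cv2.resize(b[120:260,170:380],None,fx=3.5,fy=3.5)
cv2.imwrite("pics/sc2.png",b[:,:,::-1])
E
```

```text
[ 0.62001437 -0.08570109  0.04332762] [-0.35906802  0.1042886   0.33331276]
```

View pics/sc2.png

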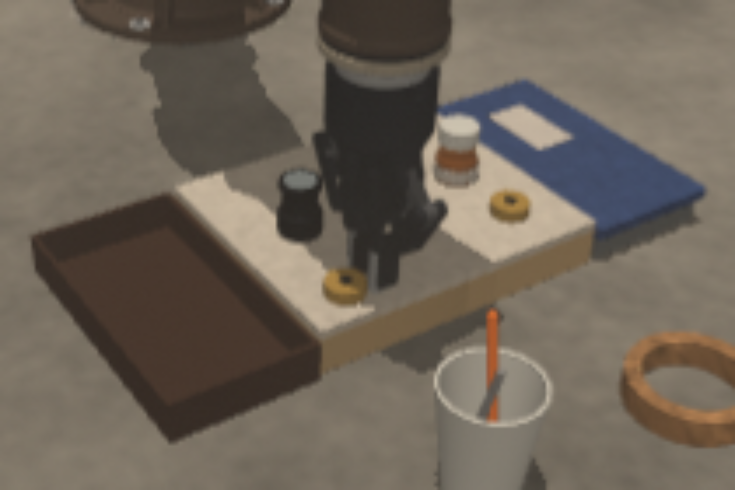

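The weight sits cradled ahead of the fingers at (345,285), with the loupe clear. I'll keep pushing it over the edge.

Call:
jog_arm:
  series:
    - {"x":0.12,"y":-1.0,"z":0,"wx":0,"wy":0,"wz":0,"jaw":-0.58}
    - {"x":0.12,"y":-1.0,"z":0,"wx":0,"wy":0,"wz":0,"jaw":-0.58}
    - {"x":0.12,"y":-1.0,"z":0,"wx":0,"wy":0,"wz":0,"jaw":-0.58}
    - {"x":0.12,"y":-1.0,"z":0,"wx":0,"wy":0,"wz":0,"jaw":-0.58}
    - {"x":0.12,"y":-1.0,"z":0,"wx":0,"wy":0,"wz":0,"jaw":-0.58}
    - {"x":0.12,"y":-1.0,"z":0,"wx":0,"wy":0,"wz":0,"jaw":-0.58}
    - {"x":0.12,"y":-1.0,"z":0,"wx":0,"wy":0,"wz":0,"jaw":-0.58}
    - {"x":0.12,"y":-1.0,"z":0,"wx":0,"wy":0,"wz":0,"jaw":-0.58}

```text
t: 6.02
tcp_pos: [0.6296, -0.1659, 0.0433]
tool_rot: [[-0.122, 0.993, -0.0], [0.993, 0.122, -0.0], [-0.0, -0.0, -1.0]]
contact_force: [-0.8, 1.5, -0.1]
gripper_width: 0.0179
grasp_force: 0.0
```

Call:
jog_arm:
  series:
    - {"x":0,"y":-0.5,"z":0,"wx":0,"wy":0,"wz":0,"jaw":-0.58}
    - {"x":0,"y":0,"z":0,"wx":0,"wy":0,"wz":0,"jaw":-0.58}
    - {"x":0,"y":0,"z":3,"wx":0,"wy":0,"wz":0,"jaw":-0.58}
    - {"x":0,"y":0,"z":4,"wx":0,"wy":0,"wz":0,"jaw":-0.58}
    - {"x":0,"y":0,"z":4,"wx":0,"wy":0,"wz":0,"jaw":-0.58}
    - {"x":0,"y":0,"z":0,"wx":0,"wy":0,"wz":0,"jaw":-0.58}

```text
t: 6.78
tcp_pos: [0.6318, -0.1695, 0.1571]
tool_rot: [[-0.122, 0.992, 0.006], [0.992, 0.122, -0.001], [-0.002, 0.006, -1.0]]
contact_force: [-0.3, 0.5, -0.2]
gripper_width: 0.0178
grasp_force: 0.0
```

```bash
python3 - <<'E'
from h import *
s=telemetry.observe();print(s['tcp_pos'],s['contact_force'])
b=capture("scene");b=cv2.resize(b[120:260,170:380],None,fx=3.5,fy=3.5)
cv2.imwrite("pics/sc3.png",b[:,:,::-1])
E
```

```text
[ 0.63179094 -0.16951534  0.15712862] [-0.33570249  0.49310542 -0.22464729]
```

View pics/sc3.png

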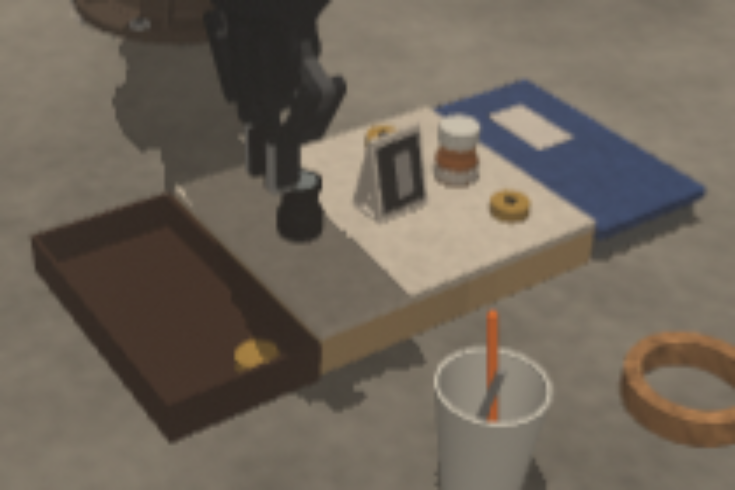

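The first weight is flat in the tray at (255,353) and the bystanders haven't moved. Next is the second far weight.

Call:
jog_arm:
  series:
    - {"x":-0.65,"y":3.35,"z":0,"wx":0,"wy":0,"wz":0,"jaw":-0.58}
    - {"x":-0.65,"y":3.35,"z":0,"wx":0,"wy":0,"wz":0,"jaw":-0.58}
    - {"x":-0.65,"y":3.35,"z":0,"wx":0,"wy":0,"wz":0,"jaw":-0.58}
    - {"x":-0.65,"y":3.35,"z":0,"wx":0,"wy":0,"wz":0,"jaw":-0.58}
    - {"x":-0.65,"y":3.35,"z":0,"wx":0,"wy":0,"wz":0,"jaw":-0.58}
    - {"x":-0.65,"y":3.35,"z":0,"wx":0,"wy":0,"wz":0,"jaw":-0.58}
    - {"x":-0.65,"y":3.35,"z":0,"wx":0,"wy":0,"wz":0,"jaw":-0.58}
    - {"x":-0.65,"y":3.35,"z":0,"wx":0,"wy":0,"wz":0,"jaw":-0.58}

```text
t: 7.82
tcp_pos: [0.5763, 0.0989, 0.152]
tool_rot: [[-0.122, 0.993, -0.002], [0.993, 0.122, -0.0], [-0.0, -0.002, -1.0]]
contact_force: [0.8, 0.6, 0.3]
gripper_width: 0.018
grasp_force: 0.0
```

Call:
jog_arm:
  series:
    - {"x":0,"y":0,"z":-3,"wx":0,"wy":0,"wz":0,"jaw":-0.58}
    - {"x":0,"y":0,"z":-2,"wx":0,"wy":0,"wz":0,"jaw":-0.58}
    - {"x":0,"y":0,"z":0,"wx":0,"wy":0,"wz":0,"jaw":-0.58}
    - {"x":0,"y":0,"z":0,"wx":0,"wy":0,"wz":0,"jaw":-0.58}

```text
t: 8.32
tcp_pos: [0.5775, 0.098, 0.1035]
tool_rot: [[-0.122, 0.993, -0.0], [0.993, 0.122, 0.0], [0.0, -0.0, -1.0]]
contact_force: [0.2, -1.0, 0.0]
gripper_width: 0.0177
grasp_force: 0.0
```

Call:
jog_arm:
  series:
    - {"x":0.2,"y":0,"z":-3,"wx":0,"wy":0,"wz":0,"jaw":-0.58}
    - {"x":0,"y":0,"z":-2.4,"wx":0,"wy":0,"wz":0,"jaw":-0.58}
    - {"x":0,"y":0,"z":-0.5,"wx":0,"wy":0,"wz":0,"jaw":-0.58}
    - {"x":0,"y":0,"z":0,"wx":0,"wy":0,"wz":0,"jaw":-0.58}
    - {"x":0.1,"y":-0.8,"z":0,"wx":0,"wy":0,"wz":0,"jaw":-0.58}
    - {"x":0.1,"y":-0.8,"z":0,"wx":0,"wy":0,"wz":0,"jaw":-0.58}
    - {"x":0.1,"y":-0.8,"z":0,"wx":0,"wy":0,"wz":0,"jaw":-0.58}
    - {"x":0.12,"y":-1.0,"z":0,"wx":0,"wy":0,"wz":0,"jaw":-0.58}

```text
t: 9.32
tcp_pos: [0.584, 0.0635, 0.0447]
tool_rot: [[-0.122, 0.993, 0.001], [0.993, 0.122, 0.0], [0.0, 0.001, -1.0]]
contact_force: [-0.2, 0.8, 0.9]
gripper_width: 0.0177
grasp_force: 0.9
```

Call:
jog_arm:
  series:
    - {"x":0.12,"y":-1,"z":0,"wx":0,"wy":0,"wz":0,"jaw":-0.58}
    - {"x":0.12,"y":-1,"z":0,"wx":0,"wy":0,"wz":0,"jaw":-0.58}
    - {"x":0.12,"y":-1,"z":0,"wx":0,"wy":0,"wz":0,"jaw":-0.58}
    - {"x":0.12,"y":-1,"z":0,"wx":0,"wy":0,"wz":0,"jaw":-0.58}
    - {"x":0.12,"y":-1,"z":0,"wx":0,"wy":0,"wz":0,"jaw":-0.58}
    - {"x":0.12,"y":-1.0,"z":0,"wx":0,"wy":0,"wz":0,"jaw":-0.58}
    - {"x":0.12,"y":-1.0,"z":0,"wx":0,"wy":0,"wz":0,"jaw":-0.58}
    - {"x":0.12,"y":-1.0,"z":0,"wx":0,"wy":0,"wz":0,"jaw":-0.58}

```text
t: 10.32
tcp_pos: [0.5934, -0.0168, 0.0443]
tool_rot: [[-0.122, 0.993, 0.0], [0.993, 0.122, 0.0], [0.0, 0.0, -1.0]]
contact_force: [0.1, 2.1, 1.6]
gripper_width: 0.0175
grasp_force: 1.3
```

```bash
python3 - <<'E'
from h import *
s=telemetry.observe();print(s['tcp_pos'],s['contact_force'])
b=capture("scene");b=cv2.resize(b[120:260,170:380],None,fx=3.5,fy=3.5)
cv2.imwrite("pics/sc4.png",b[:,:,::-1])
E
```

```text
[ 0.59343778 -0.01680791  0.04433877] [0.1180821  2.13904127 1.61390074]
```

View pics/sc4.png

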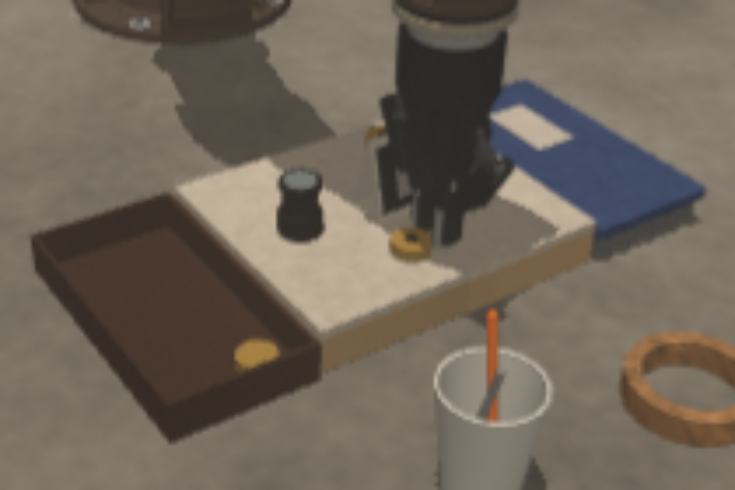

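The second weight is cradled at (410,243) and clear of the print. I'll continue to the tray.

Call:
jog_arm:
  series:
    - {"x":0.12,"y":-1,"z":0,"wx":0,"wy":0,"wz":0,"jaw":-0.58}
    - {"x":0.12,"y":-1,"z":0,"wx":0,"wy":0,"wz":0,"jaw":-0.58}
    - {"x":0.12,"y":-1,"z":0,"wx":0,"wy":0,"wz":0,"jaw":-0.58}
    - {"x":0.12,"y":-1,"z":0,"wx":0,"wy":0,"wz":0,"jaw":-0.58}
    - {"x":0.12,"y":-1,"z":0,"wx":0,"wy":0,"wz":0,"jaw":-0.58}
    - {"x":0.12,"y":-1.0,"z":0,"wx":0,"wy":0,"wz":0,"jaw":-0.58}
    - {"x":0.12,"y":-1.0,"z":0,"wx":0,"wy":0,"wz":0,"jaw":-0.58}
    - {"x":0.12,"y":-1.0,"z":0,"wx":0,"wy":0,"wz":0,"jaw":-0.58}

```text
t: 11.38
tcp_pos: [0.603, -0.0969, 0.0443]
tool_rot: [[-0.122, 0.993, 0.0], [0.993, 0.122, -0.0], [-0.0, 0.0, -1.0]]
contact_force: [0.4, 1.1, 1.1]
gripper_width: 0.0176
grasp_force: 0.7
```

Call:
jog_arm:
  series:
    - {"x":0.12,"y":-1,"z":0,"wx":0,"wy":0,"wz":0,"jaw":-0.58}
    - {"x":0.12,"y":-1,"z":0,"wx":0,"wy":0,"wz":0,"jaw":-0.58}
    - {"x":0.12,"y":-1,"z":0,"wx":0,"wy":0,"wz":0,"jaw":-0.58}
    - {"x":0.12,"y":-1,"z":0,"wx":0,"wy":0,"wz":0,"jaw":-0.58}
    - {"x":0.12,"y":-1,"z":0,"wx":0,"wy":0,"wz":0,"jaw":-0.58}
    - {"x":0.12,"y":-1.0,"z":0,"wx":0,"wy":0,"wz":0,"jaw":-0.58}
    - {"x":0.12,"y":-1.0,"z":0,"wx":0,"wy":0,"wz":0,"jaw":-0.58}
    - {"x":0.0,"y":-0.3,"z":0,"wx":0,"wy":0,"wz":0,"jaw":-0.58}

```text
t: 12.38
tcp_pos: [0.6113, -0.1704, 0.0442]
tool_rot: [[-0.12, 0.993, -0.0], [0.993, 0.12, -0.0], [-0.0, -0.0, -1.0]]
contact_force: [0.5, 0.2, -0.3]
gripper_width: 0.018
grasp_force: 0.0
```

Call:
jog_arm:
  series:
    - {"x":0,"y":0,"z":0,"wx":0,"wy":0,"wz":0,"jaw":-0.58}
    - {"x":0,"y":0,"z":3,"wx":0,"wy":0,"wz":0,"jaw":-0.58}
    - {"x":0,"y":0,"z":4,"wx":0,"wy":0,"wz":0,"jaw":-0.58}
    - {"x":0,"y":0,"z":4,"wx":0,"wy":0,"wz":0,"jaw":-0.58}
    - {"x":0,"y":0,"z":0,"wx":0,"wy":0,"wz":0,"jaw":-0.58}

```text
t: 13.0
tcp_pos: [0.6136, -0.1685, 0.158]
tool_rot: [[-0.123, 0.992, 0.006], [0.992, 0.123, -0.001], [-0.002, 0.006, -1.0]]
contact_force: [-0.5, 0.7, -0.3]
gripper_width: 0.0179
grasp_force: 0.0
```

```bash
python3 - <<'E'
from h import *
s=telemetry.observe();print(s['tcp_pos'],s['contact_force'])
b=capture("scene");b=cv2.resize(b[120:260,170:380],None,fx=3.5,fy=3.5)
cv2.imwrite("pics/sc5.png",b[:,:,::-1])
E
```

```text
[ 0.61355542 -0.16850193  0.15801029] [-0.54159711  0.74519112 -0.2782751 ]
```

View pics/sc5.png

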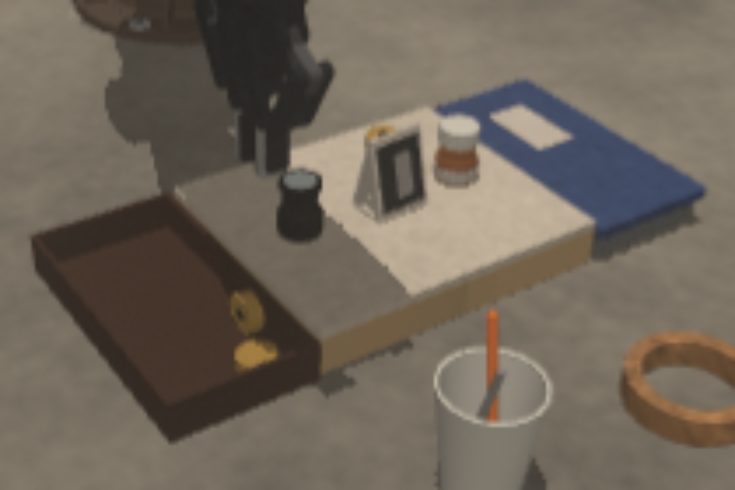

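Second weight is in the tray, leaning on the wall at (247,312) below the rim. Now the near weight.

Call:
jog_arm:
  series:
    - {"x":-2.1,"y":2.8,"z":0,"wx":0,"wy":0,"wz":0,"jaw":-0.58}
    - {"x":-2.1,"y":2.8,"z":0,"wx":0,"wy":0,"wz":0,"jaw":-0.58}
    - {"x":-2.1,"y":2.8,"z":0,"wx":0,"wy":0,"wz":0,"jaw":-0.58}
    - {"x":-2.1,"y":2.8,"z":0,"wx":0,"wy":0,"wz":0,"jaw":-0.58}
    - {"x":-2.1,"y":2.8,"z":0,"wx":0,"wy":0,"wz":0,"jaw":-0.58}
    - {"x":-2.1,"y":2.8,"z":0,"wx":0,"wy":0,"wz":0,"jaw":-0.58}
    - {"x":-2.1,"y":2.8,"z":0,"wx":0,"wy":0,"wz":0,"jaw":-0.58}
    - {"x":-2.1,"y":2.8,"z":0,"wx":0,"wy":0,"wz":0,"jaw":-0.58}

```text
t: 14.05
tcp_pos: [0.4417, 0.0557, 0.1534]
tool_rot: [[-0.122, 0.993, -0.002], [0.993, 0.122, -0.0], [0.0, -0.002, -1.0]]
contact_force: [0.9, 0.3, -0.3]
gripper_width: 0.0183
grasp_force: 0.0
```

Call:
jog_arm:
  series:
    - {"x":0,"y":0,"z":-3,"wx":0,"wy":0,"wz":0,"jaw":-0.58}
    - {"x":0,"y":0,"z":-2,"wx":0,"wy":0,"wz":0,"jaw":-0.58}
    - {"x":0,"y":0,"z":0,"wx":0,"wy":0,"wz":0,"jaw":-0.58}
    - {"x":0,"y":0,"z":0,"wx":0,"wy":0,"wz":0,"jaw":-0.58}

```text
t: 14.55
tcp_pos: [0.4432, 0.055, 0.1045]
tool_rot: [[-0.122, 0.993, -0.0], [0.993, 0.122, 0.0], [0.0, -0.0, -1.0]]
contact_force: [-0.6, 0.1, -0.7]
gripper_width: 0.0181
grasp_force: 0.0
```

```bash
python3 - <<'E'
from h import *
s=telemetry.observe();print(s['tcp_pos'],s['contact_force'])
b=capture("top")
for c,a,_ in weights(b): print(np.round(c,1),a,np.round(at("top",c,.046),4))
E
```

```text
[0.44324976 0.05497603 0.10447921] [-0.64908291  0.1052888  -0.66214903]
[296.5 183.6] 51 [ 0.6464 -0.2432  0.046 ]
[273.5 189.5] 276 [ 0.6242 -0.1724  0.046 ]
[208.9 242.3] 79 [0.4508 0.0169 0.046 ]
```

Call:
jog_arm:
  series:
    - {"x":0.25,"y":0,"z":-3,"wx":0,"wy":0,"wz":0,"jaw":-0.58}
    - {"x":0,"y":0,"z":-2.4,"wx":0,"wy":0,"wz":0,"jaw":-0.58}
    - {"x":0,"y":0,"z":-0.6,"wx":0,"wy":0,"wz":0,"jaw":-0.58}
    - {"x":0,"y":0,"z":0,"wx":0,"wy":0,"wz":0,"jaw":-0.58}
    - {"x":0.1,"y":-0.8,"z":0,"wx":0,"wy":0,"wz":0,"jaw":-0.58}
    - {"x":0.1,"y":-0.8,"z":0,"wx":0,"wy":0,"wz":0,"jaw":-0.58}
    - {"x":0.1,"y":-0.8,"z":0,"wx":0,"wy":0,"wz":0,"jaw":-0.58}
    - {"x":0.12,"y":-1.0,"z":0,"wx":0,"wy":0,"wz":0,"jaw":-0.58}

```text
t: 15.6
tcp_pos: [0.4503, 0.0203, 0.0446]
tool_rot: [[-0.122, 0.993, 0.001], [0.993, 0.122, 0.0], [0.0, 0.001, -1.0]]
contact_force: [0.2, 1.0, 1.0]
gripper_width: 0.0179
grasp_force: 0.7
```

Call:
jog_arm:
  series:
    - {"x":0.12,"y":-1,"z":0,"wx":0,"wy":0,"wz":0,"jaw":-0.58}
    - {"x":0.12,"y":-1,"z":0,"wx":0,"wy":0,"wz":0,"jaw":-0.58}
    - {"x":0.12,"y":-1,"z":0,"wx":0,"wy":0,"wz":0,"jaw":-0.58}
    - {"x":0.12,"y":-1,"z":0,"wx":0,"wy":0,"wz":0,"jaw":-0.58}
    - {"x":0.12,"y":-1,"z":0,"wx":0,"wy":0,"wz":0,"jaw":-0.58}
    - {"x":0.12,"y":-1.0,"z":0,"wx":0,"wy":0,"wz":0,"jaw":-0.58}
    - {"x":0.12,"y":-1.0,"z":0,"wx":0,"wy":0,"wz":0,"jaw":-0.58}
    - {"x":0.12,"y":-1.0,"z":0,"wx":0,"wy":0,"wz":0,"jaw":-0.58}

```text
t: 16.6
tcp_pos: [0.4597, -0.0599, 0.0443]
tool_rot: [[-0.122, 0.993, -0.0], [0.993, 0.122, -0.0], [-0.0, -0.0, -1.0]]
contact_force: [-0.5, 1.5, 1.7]
gripper_width: 0.0179
grasp_force: 1.0
```

```bash
python3 - <<'E'
from h import *
a=capture("top");b=capture("scene")
a=cv2.resize(a[170:270,140:320],(760,422));b=cv2.resize(b[120:260,170:380],None,fx=3.5,fy=3.5)
cv2.imwrite("pics/t6.png",a[:,:,::-1])
E
```

```text
(no output)
```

View pics/t6.png

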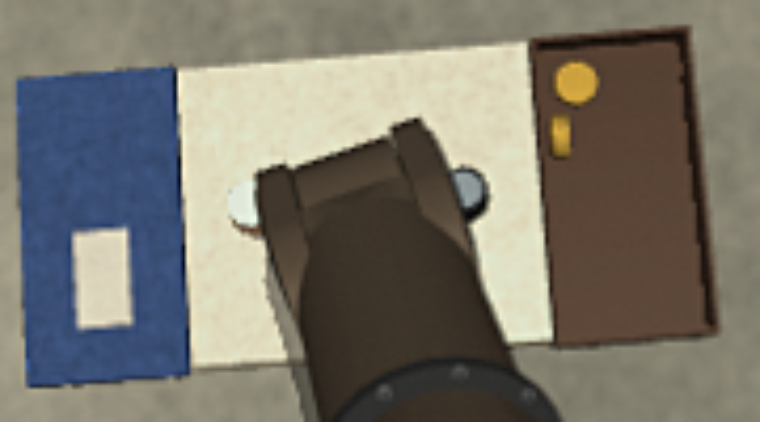

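The tray shows one weight flat at (577,82) and one leaning at (562,135), both inside. The arm hides the third, but the 1.5 N contact force agrees with pushing it. Continuing.

Call:
jog_arm:
  series:
    - {"x":0.12,"y":-1,"z":0,"wx":0,"wy":0,"wz":0,"jaw":-0.58}
    - {"x":0.12,"y":-1,"z":0,"wx":0,"wy":0,"wz":0,"jaw":-0.58}
    - {"x":0.12,"y":-1,"z":0,"wx":0,"wy":0,"wz":0,"jaw":-0.58}
    - {"x":0.12,"y":-1,"z":0,"wx":0,"wy":0,"wz":0,"jaw":-0.58}
    - {"x":0.12,"y":-1,"z":0,"wx":0,"wy":0,"wz":0,"jaw":-0.58}
    - {"x":0.12,"y":-1.0,"z":0,"wx":0,"wy":0,"wz":0,"jaw":-0.58}
    - {"x":0.12,"y":-1.0,"z":0,"wx":0,"wy":0,"wz":0,"jaw":-0.58}
    - {"x":0.12,"y":-1.0,"z":0,"wx":0,"wy":0,"wz":0,"jaw":-0.58}

```text
t: 17.7
tcp_pos: [0.4694, -0.1398, 0.0443]
tool_rot: [[-0.122, 0.993, 0.0], [0.993, 0.122, 0.0], [0.0, 0.0, -1.0]]
contact_force: [0.3, 0.5, 0.8]
gripper_width: 0.018
grasp_force: 0.3
```

Call:
jog_arm:
  series:
    - {"x":0.12,"y":-1,"z":0,"wx":0,"wy":0,"wz":0,"jaw":-0.58}
    - {"x":0.12,"y":-1,"z":0,"wx":0,"wy":0,"wz":0,"jaw":-0.58}
    - {"x":0.12,"y":-1,"z":0,"wx":0,"wy":0,"wz":0,"jaw":-0.58}
    - {"x":0.12,"y":-1,"z":0,"wx":0,"wy":0,"wz":0,"jaw":-0.58}
    - {"x":0.0,"y":-0.8,"z":0,"wx":0,"wy":0,"wz":0,"jaw":-0.58}
    - {"x":0,"y":0,"z":0,"wx":0,"wy":0,"wz":0,"jaw":-0.58}
    - {"x":0,"y":0,"z":3,"wx":0,"wy":0,"wz":0,"jaw":-0.58}
    - {"x":0,"y":0,"z":4,"wx":0,"wy":0,"wz":0,"jaw":-0.58}

```text
t: 18.7
tcp_pos: [0.4732, -0.1864, 0.1144]
tool_rot: [[-0.122, 0.992, -0.002], [0.992, 0.122, 0.001], [0.002, -0.002, -1.0]]
contact_force: [-0.4, -0.4, -0.1]
gripper_width: 0.0178
grasp_force: 0.0
```

Call:
jog_arm:
  series:
    - {"x":0,"y":0,"z":4,"wx":0,"wy":0,"wz":0,"jaw":-0.58}
    - {"x":0,"y":0,"z":4,"wx":0,"wy":0,"wz":0,"jaw":-0.58}
    - {"x":-1,"y":-4,"z":3,"wx":0,"wy":0,"wz":0,"jaw":-0.58}
    - {"x":-1,"y":-4,"z":0,"wx":0,"wy":0,"wz":0,"jaw":-0.58}
    - {"x":-1,"y":-4,"z":0,"wx":0,"wy":0,"wz":0,"jaw":-0.58}
    - {"x":-1,"y":-4,"z":0,"wx":0,"wy":0,"wz":0,"jaw":-0.58}
    - {"x":-1,"y":-4,"z":0,"wx":0,"wy":0,"wz":0,"jaw":-0.58}
    - {"x":0,"y":0,"z":0,"wx":0,"wy":0,"wz":0,"jaw":-0.58}

```text
t: 19.7
tcp_pos: [0.4222, -0.3904, 0.2237]
tool_rot: [[-0.116, 0.993, -0.001], [0.993, 0.116, -0.001], [-0.0, -0.001, -1.0]]
contact_force: [0.1, 0.5, -0.8]
gripper_width: 0.0176
grasp_force: 0.0
```

```bash
python3 - <<'E'
from h import *
a=capture("top");b=capture("scene")
a=cv2.resize(a[110:270,140:320],(540,480));b=b[120:260,170:380]
cv2.imwrite("pics/t7.png",a[:,:,::-1])
print(telemetry.observe()['tcp_pos'])
o=cv2.imread("pics/top0.png")[:,:,::-1]
for t in("print","loupe","jar","cup","tape","scissors"):
    d=spotter.outline_of("top",t);print(t,[(round(e["score"],2),np.round(e["pixel"],1)) for e in d[:2]])
E
```

```text
[ 0.42408543 -0.38652741  0.22405587]
print [(0.44, array([222.7, 214.8]))]
loupe []
jar []
cup [(0.86, array([253.4, 130.5]))]
tape [(0.69, array([197.6, 128.3])), (0.57, array([163.9, 223.8]))]
scissors []
```

View pics/t7.png

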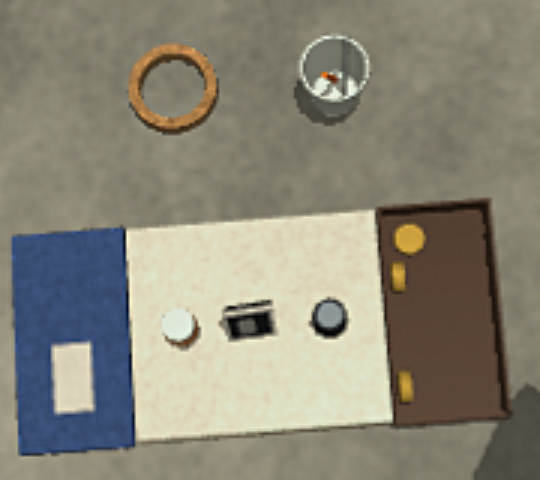

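All three weights are in the tray, at (410,240), (399,277) and (405,387). The jar, print, loupe, cup and tape are where they started, and the arm is clear, so I'll hand in.

```bash
python3 -c "
from h import *
print(r.job_done())"
```

```text
the job is handed in; nothing more can be done
None
```

I swept all three brass weights into the tray and handed the job in after about 20 s; it did not report a verdict. One weight lies flat and two lean against the tray's inner wall. The print, magnifier, jar, cup and tape look unmoved in the last picture; the scissors were not re-checked, but the arm stayed well above them.

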